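# Make up a bench desiccator: desiccant, plate, weighing bottles, lid

### The arm

A 7-joint arm with a two-finger parallel gripper is mounted at the origin on a cart in front of the work surface, level with it; the furniture and walls round the work are solid. World frame = base frame: x ahead of the robot, y to its left, z up, the work surface at z = 0. Lengths are in m, angles in degrees, forces in N, time in s.
With the tool pointing down it reaches from about 0.4 to 0.85 m from the base axis. Payload 10.4 kg.
Tool frame: the origin (TCP) lies on the centre line of the jaws, within the pads' length; the fingertips stand arm.tip_extent ahead of it and the grasp point (between the pads) lies 5 mm behind it (arm.tip_extent is the distance from the TCP to the fingertips, in m); z points along the fingers, y is the line along which they close (so a half turn about z gives the same grasp; the last joint's range is limited). The gripper opens to 85 mm and grips with 20 to 120 N. Pads are 22 mm wide; open, the fingers measure 114 mm over their backs; the gripper's body (76 mm by 85 mm) begins 54 mm behind the grasp point. The pads swing forward as they close: fully open they stand 13 mm farther back than shut.
Start: joints at [68.663, 19.034, -3.707, 83.658, 1.238, 77.344, -5.071], TCP at [0.214, -0.587, 0.245] pointing down, gripper open.
Joint ranges: [-148.97, 148.97], [-28.65, 121.19], [-84.17, 76.75], [9.2, 138.47], [-72.65, 252.65], [3.7, 117.97], [-149.18, 149.18]. Speed limits (degrees/s): [127.2, 127.2, 159.86, 159.86, 180, 180, 180].

### API

Orientations are given as a 3x3 rotation matrix whose columns are the frame's x, y, z axes.
In Python, from rig import readout, imaging, job, spotter, arm gives the robot as it stands.
- The arm moves only by the tool step_arm, never from a script. Its argument "motion" is a list of rows, each a list of 2 entries, a list of its own where there are three numbers: the shift along the tool's x, y, z normalised to -1 to 1, where 1 is 0.3 m, then the turn, a rotation vector about the tool's x, y, z normalised to -1 to 1, where 1 is pi/2 rad. A call has 1 to 20 rows; each row shifts and turns the commanded pose from where the row before left it, along the tool's axes as they then stand; what a row does not reach is not made up. A row lasts 1/8 s, in which the tool goes at most 62.5 mm and 10.7 degrees, less where a joint would pass 70% of its speed; a pose out of reach is approached as far as the arm can. A call with a number of a shift or a turn outside -1 to 1 is refused whole. A call with a gripper value outside its range is refused whole. "hand" is the gripper command: -1 is fully open, 1 is shut, values between are in proportion, set as the call begins (left out, the last holds). The fingers move at their own pace and stop on an object; "squeeze" is the grip in N (left out, the last holds). Time passes only in rows, so rows that do not move let the fingers close. It gives the time, the measured TCP pose, the force, the opening and the grip force at its end, in the units of the state.
- readout.observe(): the state, without advancing time (a new reading comes with each control period).
- imaging.read_camera(name): name is "scene" or "top"; returns the picture (384x512x3 uint8, blue, green, red); there is no depth.
- imaging.get_calibration(name): a dict with "K" (3x3 intrinsics, pixels), "R" (3x3) and "t" (3): a world point X has camera coordinates R X + t. Camera axes: x right, y down, z forward; pixel columns grow to the right and rows downward; lengths in m; the calibration is good to about 2 mm. A picture is of the moment at which its call begins. get_calibration takes no time and is no camera call.
- job.finish_job(): hands the job in; it is judged then, once.
Trained networks look in the newest picture that a camera, given by its name, has taken for a name from the list of things; names that differ only in an ending like _2 or _b are one class to them, and where a whole thing is asked for, a point or a joint stands for the part that bears it (a point fixed in the world has none). Each returns a list of dicts, best first, with "score" (0 to 1); they miss things now and then, are a little off and sometimes report something else, mostly with a low value. They report only what shows in the picture. A call takes as long as a camera call. They do not tell look-alikes from the thing itself.
- spotter.silhouettes(camera, target): "pixels" (384x512 bool, what is visible of it) and "uv" ([column, row] in pixels, amid what is visible of it).
- spotter.pinpoint(camera, target): "uv" ([column, row] in pixels: a listed point, or the origin of a listed thing).
The state is a dict: "time_s": time; "joints": joint angles; "qvel": joint speeds; "effort": joint torques, N m; "ee_pos": TCP position; "tool_rot": TCP orientation; "wrist_force": force on the tool from outside, world axes, zero at the start; "wrist_torque": the same for the moment, N m; "gripper_width": finger opening in m; "finger_force": force on a finger pad.
Only numpy, scipy, OpenCV 4.12 (cv2) and the standard library are available. Lean on these libraries where they do the work, as an engineer would, in place of code of your own. Each camera call takes 0.05 s, during which the arm holds its last target. There are 200 camera calls.

### The job

Make up the desiccator so that the two weighing bottles can stay dry in it: put the desiccant canister down in the well of the white base, then lay the perforated plate level on the ledge above it, then stand both weighing bottles on the plate, and finally put the domed lid on, fully down all round. Keep the weighing bottles upright all the time, and leave the beaker, the tape and the timer where they are.

Things in the scene. Friction and masses are not known exactly. Their poses are not given: they have to be found in the camera images.
- base: open round white bowl, 74 high, fixed. Origin: centre of its underside, z up. Heights from the bench: well 118 across with its floor at 8; flat ledge for the plate at 50, 118 to 142 across; above it the mouth, 142 across, up to the flat flange, 142 to 164 (corners 167) across, top at 74. A small valve stands out to 95 from the axis along its +x, up to 45 high.
- canister: desiccant canister, a plain round aluminium tin with small holes in its top, 50 across, 34 high, 120 g. Origin: centre of its underside, z up. Take it across its 50 diameter. It goes flat on the floor of the well, anywhere under the plate.
- plate: perforated steel disc, 132 across, 5 thick, 200 g, with an upright lifting knob in its middle: stem 9 across, then a round grip 16 across from 31 to 55 above the underside. Origin: centre of the disc's underside, z up. It goes on the base's ledge, knob up (5 of play all round).
- tall_bottle: tall weighing bottle, clear glass with a frosted ground stopper (stopper fixed), straight body 30 across and 50 high, with its stopper knob 64 high, 50 g. Origin: centre of its underside, z up. It stands anywhere on the plate beside the knob.
- low_bottle: low wide weighing bottle, clear glass with a frosted ground stopper (fixed), straight body 44 across and 36 high, 50 high with the stopper's knob, 70 g. Origin: centre of its underside, z up. It stands anywhere on the plate beside the knob; with its centre 40 from the knob's axis it has some 8 to spare either way.
- lid: clear domed lid, 185 across, 300 g, mouth down. Origin: centre of its open underside, z up. Black round knob on top: 24 across from 103 to 129 above the origin. Skirt 175 wide inside, 180 at its lower edge, 8.5 deep; it goes over the base's flange with about 4 of play all round and then rests with its origin 65.5 above the base's. Dome hollow: 145 across inside at half height, 84 high inside.
- beaker: empty translucent plastic beaker, 64 across, 76 high; not part of the job. Origin: centre of its underside.
- tape: roll of tape lying flat, 69 across, 19 high; not part of the job. Origin: centre of its underside.
- timer: small white bench timer lying flat, 75 over its corners, 17 high; not part of the job. Origin: centre of its underside.
There are look-alikes about, which are no part of the job. What is shaped like the canister but yellow is not meant.

How it is judged:
By the outcome, as a careful person would: the job done as asked, in the order asked, and still so for the second after the job is handed in, with the robot touching nothing.
It also fails if it takes over 138 s, if anything falls off the work surface, if the arm or the gripper's body presses on something with over 40 N, if the wrist force passes 120 N, or if a joint passes its speed limit or range.

## Working session

There is one attempt and no reset: what is moved stays moved. The work goes in short steps, Python scripts to look and compute and a tool call to move; the robot and the scene stay as the last step left them, time stands still between calls to the robot, and variables do not carry over. Pictures are saved under pics/ and viewed, at most 14 in all, crops included, and the job is handed in when it is done.

Besides the shell and the picture viewer there is one more tool, called after "Request:" by a JSON object that holds its "api" and its "payload", one argument or row to a line. step_arm: Moves the arm, as the interface text tells. Scaled input: -1 to 1 covers 0.3 m each way for a shift and pi/2 rad each way for a turn. Its arguments: {"type":"object","properties":{"motion":{"type":"array","items":{"type":"array"}},"hand":{"type":"number"},"squeeze":{"type":"number"}},"required":["motion"]}

```bash
ls; mkdir -p pics; python3 - <<'E'
from rig import readout, imaging, arm
import cv2
s=readout.observe()
print({k:s[k] for k in("time_s","ee_pos","tool_rot","gripper_width","wrist_force")}); print("tip",arm.tip_extent)
for c in("scene","top"):
    im=imaging.read_camera(c); cv2.imwrite(f"pics/{c}0.png",cv2.resize(im,(800,600),interpolation=cv2.INTER_CUBIC)); print(imaging.get_calibration(c))
E
```

```text
pics
{'time_s': 0.0, 'ee_pos': array([ 0.2140542 , -0.58682723,  0.24450743]), 'tool_rot': array([[ 9.39437297e-01,  3.42720341e-01, -5.76110179e-04],
       [ 3.42720815e-01, -9.39436365e-01,  1.32610890e-03],
       [-8.67343583e-05, -1.44324111e-03, -9.99998955e-01]]), 'gripper_width': 0.08552089588522517, 'wrist_force': array([-1.41872115,  0.09649813, -0.24108044])}
tip 0.014
{'K': array([[437.38354768,   0.        , 265.8069205 ],
       [  0.        , 437.38354768, 189.49909086],
       [  0.        ,   0.        ,   1.        ]]), 'R': array([[-0.64057578, -0.76784156, -0.00905599],
       [-0.31195592,  0.27099088, -0.91063025],
       [ 0.70167384, -0.58050261, -0.41312292]]), 't': array([0.35921322, 0.19367242, 0.89411001])}
{'K': array([[436.7456804 ,   0.        , 253.46737822],
       [  0.        , 436.7456804 , 193.28317115],
       [  0.        ,   0.        ,   1.        ]]), 'R': array([[ 0.01246894, -0.99990754,  0.00542548],
       [-0.98700479, -0.01317701, -0.16014967],
       [ 0.16020635, -0.00335807, -0.98707783]]), 't': array([-0.0029988 ,  0.56174323,  1.24814406])}
```

View pics/scene0.png

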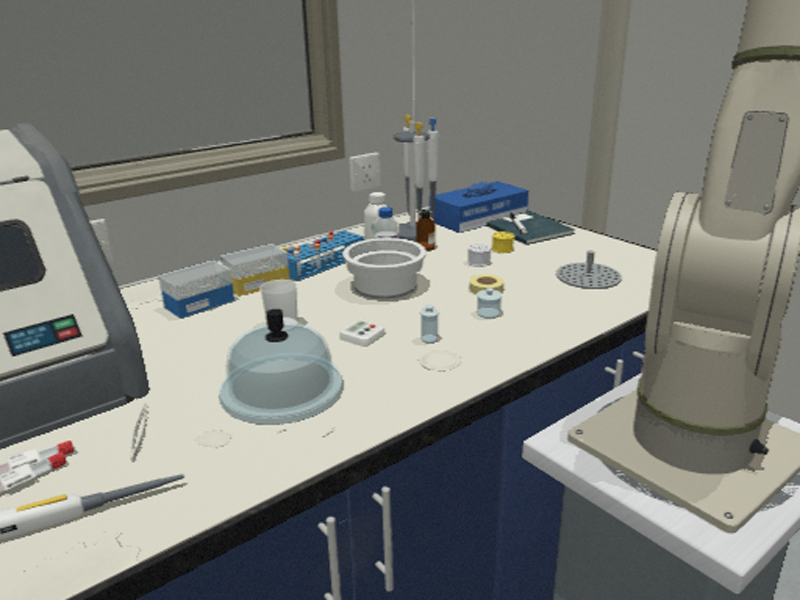

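View pics/top0.png

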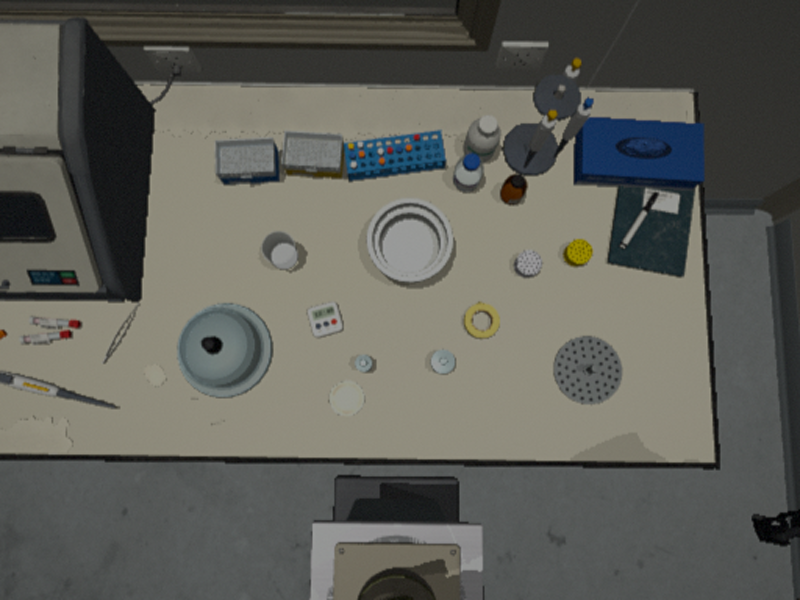

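```bash
cat > h.py <<'E'
from rig import readout, imaging, spotter, arm
import numpy as np, cv2
def ray(c,uv,z):
    k=imaging.get_calibration(c); C=-k["R"].T@k["t"]
    d=k["R"].T@np.linalg.inv(k["K"])@np.r_[uv,1.0]
    return C+d*(z-C[2])/d[2]
def proj(c,X):
    k=imaging.get_calibration(c); p=k["K"]@(k["R"]@np.asarray(X,float)+k["t"]); return p[:2]/p[2]
def tri(obs):  # [(cam,uv)]
    A=np.zeros((3,3));b=np.zeros(3)
    for c,uv in obs:
        k=imaging.get_calibration(c);C=-k["R"].T@k["t"];d=k["R"].T@np.linalg.inv(k["K"])@np.r_[uv,1.0];d/=np.linalg.norm(d)
        P=np.eye(3)-np.outer(d,d);A+=P;b+=P@C
    return np.linalg.solve(A,b)
def rows(target,yaw=None):
    """shift to target in tool axes, units of 0.3 m"""
    s=readout.observe(); return s["tool_rot"].T@(np.asarray(target)-s["ee_pos"])/0.3
E
python3 - <<'E'
from h import *
np.set_printoptions(precision=3,suppress=True)
for c in("top","scene"): imaging.read_camera(c)
for n in "base canister plate tall_bottle low_bottle lid beaker tape timer".split():
    for c in("top","scene"):
        for d in spotter.pinpoint(c,n):
            if d["score"]>.2: print(n,c,round(d["score"],2),np.array(d["uv"]).round(1),ray(c,d["uv"],0.0)[:2])
E
```

```text
base top 0.78 [260.7 160. ] [ 0.674 -0.017]
base scene 0.67 [246.7 179.2] [ 0.697 -0.034]
canister top 0.73 [367.3 164.7] [ 0.664 -0.348]
canister top 0.48 [331.9 168.1] [ 0.651 -0.238]
canister scene 0.6 [319.2 157.6] [ 0.683 -0.353]
canister scene 0.52 [305.2 169.5] [ 0.634 -0.234]
plate top 0.77 [375.5 232.7] [ 0.453 -0.367]
plate scene 0.68 [379.4 176.9] [ 0.431 -0.369]
tall_bottle top 0.6 [231.2 233. ] [0.447 0.07 ]
tall_bottle scene 0.6 [276.7 213.1] [0.457 0.048]
low_bottle top 0.54 [279.5 229.6] [ 0.459 -0.076]
low_bottle scene 0.82 [311.2 200.7] [ 0.45  -0.078]
lid top 0.95 [142.8 224.3] [0.469 0.338]
lid scene 0.71 [179.7 247.7] [0.474 0.337]
beaker scene 0.97 [178.1 208.2] [0.659 0.236]
tape top 0.82 [311.2 204.2] [ 0.538 -0.173]
tape scene 0.76 [312.8 186.9] [ 0.516 -0.15 ]
timer top 0.7 [206.8 204.9] [0.531 0.146]
timer top 0.65 [142.2 223. ] [0.473 0.34 ]
timer scene 0.81 [229.8 218. ] [0.517 0.161]
```

The pictures show two canister shapes: a silver-white one at top (528,263)/scene (479,254) and a yellow one at top (578,252)/scene (503,242). The silver one fits "aluminium tin" and yellow is ruled out. The base is at top (410,242), the plate at (588,370), the tall bottle at (364,364), the low bottle at (443,361) and the lid at (224,349).

I'll fit the known outlines to the masks and confirm in a crop.

```bash
cat >> h.py <<'E'
from scipy.optimize import minimize
SH={"canister":[(25,0),(25,34)],"plate":[(66,0),(66,5)],"tall_bottle":[(15,0),(15,50),(5,64)],"low_bottle":[(22,0),(22,36),(7,50)],
"lid":[(92.5,0),(92.5,8)],"base":[(82,66),(82,74)],"beaker":[(32,0),(32,76)],"tape":[(34.5,0),(34.5,19)]}
DY=np.linspace(0,2*np.pi,48)
def hullmask(c,n,x,y,z):
    P=[proj(c,[x+r/1e3*np.cos(a),y+r/1e3*np.sin(a),z+h/1e3]) for r,h in SH[n] for a in DY]
    m=np.zeros((384*4,512*4),np.uint8); cv2.fillConvexPoly(m,cv2.convexHull((np.array(P)*4+1.5).round().astype(np.int32)),1); return cv2.resize(m.astype(np.float32),(512,384),interpolation=cv2.INTER_AREA)
def fit(n,guess,cams=("top","scene"),z=0.0):
    ms={}
    for c in cams:
        L=[d for d in spotter.silhouettes(c,n) if d["score"]>.15]
        L.sort(key=lambda d:np.linalg.norm(np.array(d["uv"])-proj(c,[*guess,z+np.mean([h for r,h in SH[n]])/1e3])))
        if L: ms[c]=cv2.convexHull(np.argwhere(L[0]["pixels"])[:,::-1].astype(np.int32)); 
    out={}
    for c,h in list(ms.items()):
        m=np.zeros((384,512),np.float32); cv2.fillConvexPoly(m,h,1); ms[c]=m
    def cost(p,cs): return sum(np.abs(hullmask(c,n,*p,z)-ms[c]).sum()/ms[c].sum() for c in cs)
    for cs in [(c,) for c in ms]+([tuple(ms)] if len(ms)>1 else []):
        r=minimize(cost,guess,args=(cs,),method="Nelder-Mead",options=dict(initial_simplex=np.array([guess,np.add(guess,[.015,0]),np.add(guess,[0,.015])]),xatol=2e-4,fatol=1e-4))
        out[cs]=(r.x.round(4),round(r.fun,3))
    return out
E
python3 - <<'E'
from h import *
im=imaging.read_camera("top"); s=imaging.read_camera("scene")
cv2.imwrite("pics/crop1.png",np.hstack([cv2.resize(im[140:260,220:400],(480,320),interpolation=cv2.INTER_CUBIC),cv2.resize(s[130:230,260:360],(320,320),interpolation=cv2.INTER_CUBIC)]))
for n,g in dict(canister=(.645,-.237),plate=(.445,-.368),tall_bottle=(.45,.06),low_bottle=(.45,-.077),lid=(.47,.337),base=(.68,-.025),beaker=(.66,.236),tape=(.53,-.16)).items(): print(n,fit(n,g))
E
```

```text
Traceback (most recent call last):
  File "h.py", line 36, in fit
    r=minimize(cost,guess,args=(cs,),method="Nelder-Mead",options=dict(initial_simplex=np.array([guess,np.add(guess,[.015,0]),np.add(guess,[0,.015])]),xatol=2e-4,fatol=1e-4))
  File "h.py", line 34, in cost
    def cost(p,cs): return sum(np.abs(hullmask(c,n,*p,z)-ms[c]).sum()/ms[c].sum() for c in cs)
                           ~~~^^^^^^^^^^^^^^^^^^^^^^^^^^^^^^^^^^^^^^^^^^^^^^^^^^^^^^^^^^^^^^^^
  File "h.py", line 34, in <genexpr>
    def cost(p,cs): return sum(np.abs(hullmask(c,n,*p,z)-ms[c]).sum()/ms[c].sum() for c in cs)
                                      ~~~~~~~~^^^^^^^^^^
  File "h.py", line 23, in hullmask
    P=[proj(c,[x+r/1e3*np.cos(a),y+r/1e3*np.sin(a),z+h/1e3]) for r,h in SH[n] for a in DY]
       ~~~~^^^^^^^^^^^^^^^^^^^^^^^^^^^^^^^^^^^^^^^^^^^^^^^^^
  File "h.py", line 8, in proj
    k=imaging.get_calibration(c); p=k["K"]@(k["R"]@np.asarray(X,float)+k["t"]); return p[:2]/p[2]
ValueError: time passes only in moves, steps and waits
```

View pics/crop1.png

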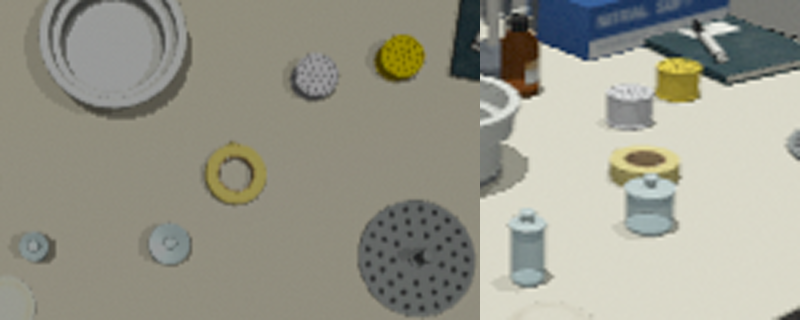

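The crop confirms it: the silver holed tin is at crop (316,75) and the yellow one at (401,57). The clear tall and low bottles are at crop (34,246) and (170,243).

```bash
python3 - <<'E'
s=open("h.py").read()
s=s.replace("import numpy as np, cv2\n","import numpy as np, cv2\nCAL={c:imaging.get_calibration(c) for c in('top','scene')}\n",1).replace("k=imaging.get_calibration(c)","k=CAL[c]")
s=s.replace('"lid":[(92.5,0),(92.5,8)],"base":[(82,66),(82,74)]','"lid":[(92.5,0),(92.5,8),(77,45),(12,129),(12,103)],"base":[(82.5,66),(82.5,74),(66,0)]')
s=s.replace("P=[proj(c,[x+r/1e3*np.cos(a),y+r/1e3*np.sin(a),z+h/1e3]) for r,h in SH[n] for a in DY]","k=CAL[c]; P=np.vstack([np.c_[x+r/1e3*np.cos(DY),y+r/1e3*np.sin(DY),0*DY+z+h/1e3] for r,h in SH[n]])@k['R'].T@k['K'].T+k['K']@k['t']; P=P[:,:2]/P[:,2:]")
open("h.py","w").write(s)
E
python3 - <<'E'
from h import *
imaging.read_camera("top"); imaging.read_camera("scene")
for n,g in dict(canister=(.645,-.237),plate=(.445,-.368),tall_bottle=(.45,.06),low_bottle=(.45,-.077),lid=(.47,.337),base=(.68,-.025),beaker=(.66,.236),tape=(.53,-.16)).items(): print(n,{k[-1] if len(k)==1 else "both":(v[0].tolist(),v[1]) for k,v in fit(n,g).items()})
s=readout.observe(); print(s["time_s"])
E
```

```text
canister {'top': ([0.645, -0.252], np.float64(0.102)), 'scene': ([0.6449, -0.2483], np.float64(0.076)), 'both': ([0.6457, -0.2506], np.float64(0.227))}
plate {'top': ([0.4413, -0.3659], np.float64(0.037)), 'scene': ([0.4411, -0.3663], np.float64(0.196)), 'both': ([0.4412, -0.3661], np.float64(0.235))}
tall_bottle {'top': ([0.4468, 0.0645], np.float64(0.245)), 'scene': ([0.4463, 0.0669], np.float64(0.088)), 'both': ([0.4475, 0.066], np.float64(0.354))}
low_bottle {'top': ([0.4525, -0.0839], np.float64(0.096)), 'scene': ([0.4508, -0.0811], np.float64(0.131)), 'both': ([0.4525, -0.0829], np.float64(0.247))}
lid {'top': ([0.4708, 0.3346], np.float64(0.028)), 'scene': ([0.472, 0.3376], np.float64(0.066)), 'both': ([0.4719, 0.3357], np.float64(0.106))}
base {'top': ([0.6783, -0.0185], np.float64(0.045)), 'scene': ([0.6781, -0.016], np.float64(0.036)), 'both': ([0.6787, -0.017], np.float64(0.088))}
beaker {'scene': ([0.6844, 0.2181], np.float64(0.363))}
tape {'top': ([0.5329, -0.161], np.float64(0.058)), 'scene': ([0.5348, -0.1598], np.float64(0.145)), 'both': ([0.5343, -0.16], np.float64(0.227))}
2.2
```

Request:
{"api": "step_arm", "payload": {
  "motion": [
    [[0.124, -0.04, 0.023], [0, 0, 0]],
    [[0.124, -0.04, 0.023], [0, 0, 0]],
    [[0.124, -0.04, 0.023], [0, 0, 0]],
    [[0.124, -0.04, 0.023], [0, 0, 0]],
    [[0.124, -0.04, 0.023], [0, 0, 0]],
    [[0.124, -0.04, 0.023], [0, 0, 0]],
    [[0.124, -0.04, 0.023], [0, 0, 0]],
    [[0.124, -0.04, 0.023], [0, 0, 0]],
    [[0.124, -0.04, 0.023], [0, 0, 0]],
    [[0.124, -0.04, 0.023], [0, 0, 0]],
    [[0.124, -0.04, 0.023], [0, 0, 0]],
    [[0.124, -0.04, 0.023], [0, 0, 0]],
    [[0.124, -0.04, 0.023], [0, 0, 0]],
    [[0.124, -0.04, 0.023], [0, 0, 0]],
    [[0, 0, 0], [0, 0, 0]],
    [[0, 0, 0], [0, 0, 0]]
  ],
  "hand": -1,
  "squeeze": 30
}}

```text
time_s: 4.2
ee_pos: [0.6456, -0.2514, 0.1486]
tool_rot: [[0.94, 0.342, -0.0], [0.342, -0.94, -0.001], [-0.001, 0.0, -1.0]]
wrist_force: [-0.5, -0.6, 0.4]
gripper_width: 0.0853
finger_force: 0.0
```

```bash
python3 - <<'E'
from h import *
s=readout.observe(); print(s["ee_pos"],s["joints"].round(1),s["tool_rot"].round(4).tolist())
t=imaging.read_camera("top"); c=imaging.read_camera("scene")
cv2.imwrite("pics/crop2.png",np.hstack([cv2.resize(t[100:250,240:440],(427,320),interpolation=cv2.INTER_CUBIC),cv2.resize(c[70:190,250:390],(373,320),interpolation=cv2.INTER_CUBIC)]))
print(rows([.6455,-.2505,.02]), rows([.6455,-.2505,.07]))
E
```

```text
[ 0.64561096 -0.25141634  0.1485698 ] [ 28.9  32.  -16.6  78.1   9.2  71.3 -58.2] [[0.9395, 0.3425, -0.0005], [0.3425, -0.9395, -0.0005], [-0.0007, 0.0003, -1.0]]
[ 0.00302252 -0.00575379  0.42996828] [ 0.00295923 -0.00560514  0.26330169]
```

View pics/crop2.png

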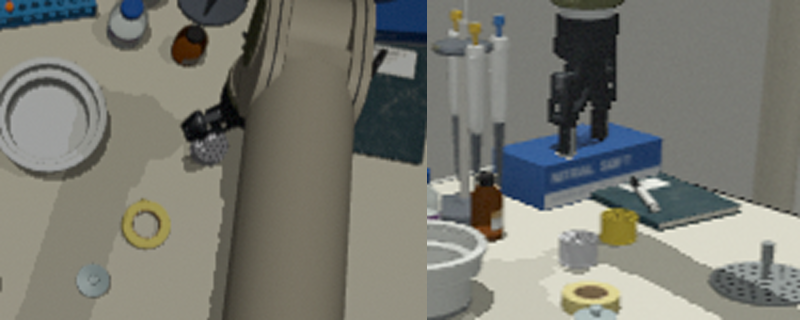

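The crop shows the gripper over the silver tin: the tin is at crop (208,148) in the top half and (578,250) in the scene half. The yellow tin is clear on the right. I'll descend with the jaws part-closed to stay clear of it.

Request:
{"api": "step_arm", "payload": {
  "motion": [
    [[0.003, -0.006, 0.06], [0, 0, 0]],
    [[0, 0, 0.08], [0, 0, 0]],
    [[0, 0, 0.08], [0, 0, 0]],
    [[0, 0, 0.08], [0, 0, 0]],
    [[0, 0, 0.08], [0, 0, 0]],
    [[0, 0, 0.05], [0, 0, 0]],
    [[0, 0, 0], [0, 0, 0]]
  ],
  "hand": -0.5
}}

```text
time_s: 5.18
ee_pos: [0.645, -0.2488, 0.0181]
tool_rot: [[0.94, 0.342, -0.002], [0.342, -0.94, 0.001], [-0.002, -0.002, -1.0]]
wrist_force: [-0.7, 0.4, 0.2]
gripper_width: 0.0638
finger_force: 0.0
```

Request:
{"api": "step_arm", "payload": {
  "motion": [
    [[0, 0, 0], [0, 0, 0]],
    [[0, 0, 0], [0, 0, 0]],
    [[0, 0, 0], [0, 0, 0]],
    [[0, 0, 0], [0, 0, 0]],
    [[0, 0, 0], [0, 0, 0]],
    [[0, 0, -0.05], [0, 0, 0]],
    [[0, 0, -0.1], [0, 0, 0]],
    [[0, 0, -0.15], [0, 0, 0]],
    [[0, 0, -0.15], [0, 0, 0]],
    [[0, 0, 0], [0, 0, 0]]
  ],
  "hand": 1,
  "squeeze": 40
}}

```text
time_s: 6.42
ee_pos: [0.6482, -0.2494, 0.1602]
tool_rot: [[0.939, 0.343, 0.007], [0.343, -0.939, -0.003], [0.006, 0.005, -1.0]]
wrist_force: [-0.3, 0.6, -0.4]
gripper_width: 0.0487
finger_force: 41.7
```

```bash
python3 - <<'E'
from h import *
s=readout.observe(); print(s["ee_pos"],s["finger_force"])
print(rows([.6785,-.017,s["ee_pos"][2]]), rows([.6785,-.017,.031]))
E
```

```text
[ 0.64819115 -0.24936614  0.16016928] 41.66793465614319
[ 0.36031398 -0.69304606 -0.00123894] [ 0.35775591 -0.69514568  0.4293126 ]
```

Request:
{"api": "step_arm", "payload": {
  "motion": [
    [[0.03, -0.055, 0], [0, 0, 0]],
    [[0.06, -0.116, 0], [0, 0, 0]],
    [[0.06, -0.116, 0], [0, 0, 0]],
    [[0.06, -0.116, 0], [0, 0, 0]],
    [[0.06, -0.116, 0], [0, 0, 0]],
    [[0.06, -0.116, 0], [0, 0, 0]],
    [[0.03, -0.058, 0], [0, 0, 0]],
    [[0, 0, 0], [0, 0, 0]],
    [[0, 0, 0], [0, 0, 0]]
  ]
}}

```text
time_s: 7.55
ee_pos: [0.6761, -0.0188, 0.1543]
tool_rot: [[0.94, 0.341, -0.001], [0.341, -0.94, -0.001], [-0.001, 0.001, -1.0]]
wrist_force: [0.1, -0.4, -1.1]
gripper_width: 0.0487
finger_force: 41.7
```

```bash
python3 - <<'E'
from h import *
s=readout.observe(); print(s["ee_pos"],s["finger_force"],s["tool_rot"].round(3).tolist())
c=imaging.read_camera("scene"); cv2.imwrite("pics/crop3.png",cv2.resize(c[80:220,180:320],(600,600),interpolation=cv2.INTER_CUBIC))
print(rows([.6785,-.017,.029]))
E
```

```text
[ 0.67612771 -0.01877329  0.15426268] 41.67721509933472 [[0.94, 0.341, -0.001], [0.341, -0.94, -0.001], [-0.001, 0.001, -1.0]]
[ 0.00993177 -0.00423536  0.41800496]
```

View pics/crop3.png

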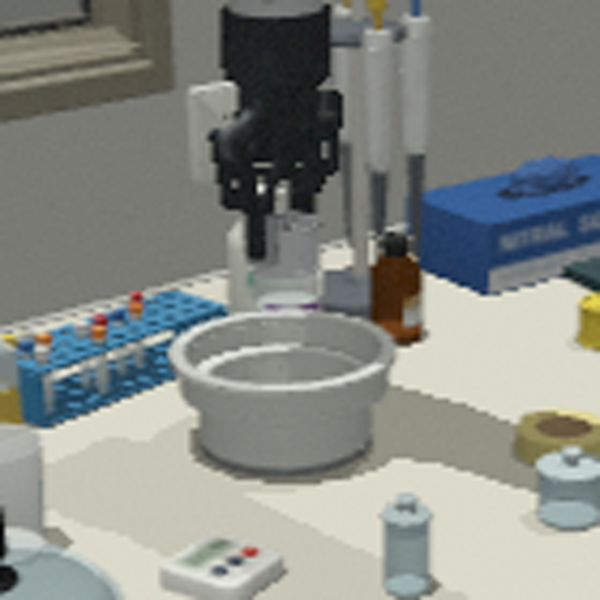

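The tin is held level in the jaws at crop (300,238), with the base mouth clear below it at (285,350). Lowering it now.

Request:
{"api": "step_arm", "payload": {
  "motion": [
    [[0.01, -0.004, 0.06], [0, 0, 0]],
    [[0, 0, 0.08], [0, 0, 0]],
    [[0, 0, 0.08], [0, 0, 0]],
    [[0, 0, 0.08], [0, 0, 0]],
    [[0, 0, 0.07], [0, 0, 0]],
    [[0, 0, 0.04], [0, 0, 0]],
    [[0, 0, 0.006], [0, 0, 0]],
    [[0, 0, 0.005], [0, 0, 0]],
    [[0, 0, 0], [0, 0, 0]]
  ]
}}

```text
time_s: 8.72
ee_pos: [0.6791, -0.0144, 0.029]
tool_rot: [[0.939, 0.343, 0.001], [0.343, -0.939, -0.0], [0.001, 0.0, -1.0]]
wrist_force: [-0.0, 0.8, -1.3]
gripper_width: 0.0489
finger_force: 41.8
```

Request:
{"api": "step_arm", "payload": {
  "motion": [
    [[0, 0, 0.004], [0, 0, 0]],
    [[0, 0, 0.004], [0, 0, 0]],
    [[0, 0, 0], [0, 0, 0]],
    [[0, 0, 0], [0, 0, 0]]
  ]
}}

```text
time_s: 9.22
ee_pos: [0.6792, -0.0143, 0.0286]
tool_rot: [[0.939, 0.343, 0.001], [0.343, -0.939, -0.0], [0.001, 0.001, -1.0]]
wrist_force: [-8.2, -0.3, 16.5]
gripper_width: 0.0487
finger_force: 43.6
```

Request:
{"api": "step_arm", "payload": {
  "motion": [
    [[0, 0, 0], [0, 0, 0]],
    [[0, 0, 0], [0, 0, 0]],
    [[0, 0, 0], [0, 0, 0]],
    [[0, 0, 0], [0, 0, 0]],
    [[0, 0, -0.05], [0, 0, 0]],
    [[0, 0, -0.15], [0, 0, 0]],
    [[0, 0, -0.2], [0, 0, 0]],
    [[0, 0, -0.15], [0, 0, 0]],
    [[0, 0, 0], [0, 0, 0]]
  ],
  "hand": -0.5
}}

```text
time_s: 10.35
ee_pos: [0.6809, -0.014, 0.1971]
tool_rot: [[0.939, 0.343, 0.009], [0.343, -0.939, 0.0], [0.008, 0.003, -1.0]]
wrist_force: [0.1, 0.9, -0.2]
gripper_width: 0.0643
finger_force: 0.0
```

```bash
python3 - <<'E'
from h import *
print(rows([.441,-.366,.17]))
E
```

```text
[-1.15395119  0.82787624  0.08326937]
```

Request:
{"api": "step_arm", "payload": {
  "motion": [
    [[-0.06, 0.04, 0], [0, 0, 0]],
    [[-0.115, 0.083, 0.01], [0, 0, 0]],
    [[-0.115, 0.083, 0.01], [0, 0, 0]],
    [[-0.115, 0.083, 0.01], [0, 0, 0]],
    [[-0.115, 0.083, 0.01], [0, 0, 0]],
    [[-0.115, 0.083, 0.01], [0, 0, 0]],
    [[-0.115, 0.083, 0.01], [0, 0, 0]],
    [[-0.115, 0.083, 0.01], [0, 0, 0]],
    [[-0.115, 0.083, 0.01], [0, 0, 0]],
    [[-0.115, 0.083, 0.01], [0, 0, 0]],
    [[-0.06, 0.041, 0], [0, 0, 0]],
    [[0, 0, 0], [0, 0, 0]],
    [[0, 0, 0], [0, 0, 0]]
  ],
  "hand": -0.2
}}

```text
time_s: 11.98
ee_pos: [0.4391, -0.3653, 0.1639]
tool_rot: [[0.939, 0.344, 0.0], [0.344, -0.939, 0.001], [0.0, -0.001, -1.0]]
wrist_force: [0.7, 0.6, -0.2]
gripper_width: 0.0512
finger_force: 0.0
```

```bash
python3 - <<'E'
from h import *
print(readout.observe()["ee_pos"],rows([.441,-.366,.04]))
t=imaging.read_camera("top");c=imaging.read_camera("scene")
cv2.imwrite("pics/crop4.png",np.hstack([cv2.resize(t[110:210,210:320],(440,400),interpolation=cv2.INTER_CUBIC),cv2.resize(c[100:200,340:430],(360,400),interpolation=cv2.INTER_CUBIC)]))
print(fit("base",(.678,-.017)))
E
```

```text
[ 0.43905121 -0.36531143  0.16394796] [0.00511694 0.00461086 0.41315991]
{('scene',): (array([ 0.6788, -0.0182]), np.float64(0.051))}
```

View pics/crop4.png

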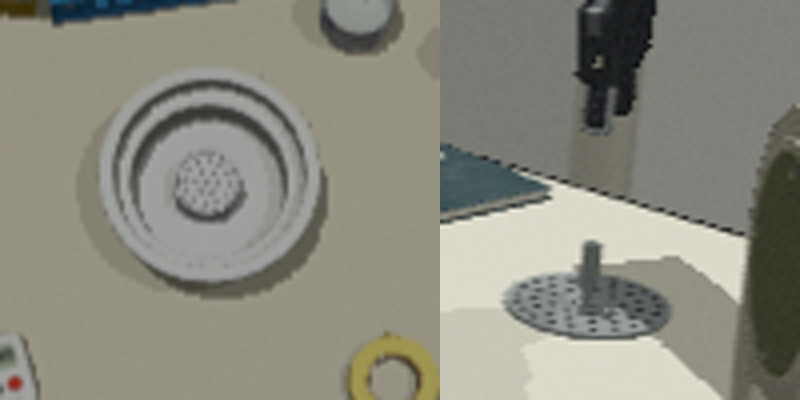

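The tin stands flat in the well at crop (208,185). The jaws are above the plate's knob at (590,265). Descending on the knob.

Request:
{"api": "step_arm", "payload": {
  "motion": [
    [[0.005, 0.005, 0.06], [0, 0, 0]],
    [[0, 0, 0.08], [0, 0, 0]],
    [[0, 0, 0.08], [0, 0, 0]],
    [[0, 0, 0.08], [0, 0, 0]],
    [[0, 0, 0.07], [0, 0, 0]],
    [[0, 0, 0.043], [0, 0, 0]],
    [[0, 0, 0], [0, 0, 0]],
    [[0, 0, 0], [0, 0, 0]]
  ]
}}

```text
time_s: 13.18
ee_pos: [0.4407, -0.3676, 0.0407]
tool_rot: [[0.939, 0.343, 0.001], [0.343, -0.939, -0.001], [0.001, 0.001, -1.0]]
wrist_force: [-0.1, -0.4, -0.3]
gripper_width: 0.0515
finger_force: 0.0
```

Request:
{"api": "step_arm", "payload": {
  "motion": [
    [[0, 0, 0], [0, 0, 0]],
    [[0, 0, 0], [0, 0, 0]],
    [[0, 0, 0], [0, 0, 0]],
    [[0, 0, 0], [0, 0, 0]],
    [[0, 0, 0], [0, 0, 0]],
    [[0, 0, 0], [0, 0, 0]]
  ],
  "hand": 1,
  "squeeze": 60
}}

```text
time_s: 13.92
ee_pos: [0.4406, -0.3675, 0.0409]
tool_rot: [[0.939, 0.343, 0.001], [0.343, -0.939, -0.001], [0.0, 0.001, -1.0]]
wrist_force: [-1.4, 2.1, 6.9]
gripper_width: 0.0143
finger_force: 58.4
```

Request:
{"api": "step_arm", "payload": {
  "motion": [
    [[0, 0, -0.03], [0, 0, 0]],
    [[0, 0, -0.06], [0, 0, 0]],
    [[0, 0, -0.1], [0, 0, 0]],
    [[0, 0, -0.12], [0, 0, 0]],
    [[0, 0, -0.12], [0, 0, 0]],
    [[0, 0, -0.06], [0, 0, 0]],
    [[0, 0, 0], [0, 0, 0]],
    [[0, 0, 0], [0, 0, 0]]
  ]
}}

```text
time_s: 14.92
ee_pos: [0.4397, -0.367, 0.1857]
tool_rot: [[0.939, 0.343, -0.002], [0.343, -0.939, 0.001], [-0.001, -0.002, -1.0]]
wrist_force: [0.3, 0.2, -2.7]
gripper_width: 0.0143
finger_force: 58.6
```

```bash
python3 - <<'E'
from h import *
s=readout.observe();print(s["ee_pos"],s["wrist_force"],s["finger_force"],rows([.6785,-.0175,s["ee_pos"][2]]))
E
```

```text
[ 0.4396575  -0.36698661  0.18569388] [ 0.28910616  0.2367839  -2.70740812] 58.557448983192444 [ 1.14716723e+00 -8.21565516e-01  6.51897239e-05]
```

Request:
{"api": "step_arm", "payload": {
  "motion": [
    [[0.05, -0.036, 0], [0, 0, 0]],
    [[0.1, -0.072, 0], [0, 0, 0]],
    [[0.1, -0.072, 0], [0, 0, 0]],
    [[0.1, -0.072, 0], [0, 0, 0]],
    [[0.1, -0.072, 0], [0, 0, 0]],
    [[0.1, -0.072, 0], [0, 0, 0]],
    [[0.1, -0.072, 0], [0, 0, 0]],
    [[0.1, -0.072, 0], [0, 0, 0]],
    [[0.1, -0.072, 0], [0, 0, 0]],
    [[0.1, -0.072, 0], [0, 0, 0]],
    [[0.1, -0.072, 0], [0, 0, 0]],
    [[0.07, -0.05, 0], [0, 0, 0]],
    [[0.027, -0.016, 0], [0, 0, 0]],
    [[0, 0, 0], [0, 0, 0]],
    [[0, 0, 0], [0, 0, 0]]
  ]
}}

```text
time_s: 16.8
ee_pos: [0.6786, -0.0192, 0.1869]
tool_rot: [[0.94, 0.341, -0.0], [0.341, -0.94, -0.001], [-0.001, 0.001, -1.0]]
wrist_force: [-0.2, -0.0, -1.8]
gripper_width: 0.0142
finger_force: 58.6
```

```bash
python3 - <<'E'
from h import *
s=readout.observe();p=s["ee_pos"];print(p,s["tool_rot"].round(4).tolist(),s["finger_force"])
t=imaging.read_camera("top");c=imaging.read_camera("scene")
cv2.imwrite("pics/crop5.png",np.hstack([cv2.resize(t[90:210,190:310],(400,400),interpolation=cv2.INTER_CUBIC),cv2.resize(c[80:200,190:310],(400,400),interpolation=cv2.INTER_CUBIC)]))
print(fit("plate",p[:2],z=p[2]-.041))
E
```

```text
[ 0.67860012 -0.0191752   0.18691289] [[0.94, 0.3413, -0.0005], [0.3413, -0.94, -0.0009], [-0.0008, 0.0006, -1.0]] 58.58883261680603
{('top',): (array([ 0.6815, -0.0115]), np.float64(4.343)), ('scene',): (array([ 0.6815, -0.0187]), np.float64(0.043)), ('top', 'scene'): (array([ 0.6808, -0.0184]), np.float64(4.388))}
```

View pics/crop5.png

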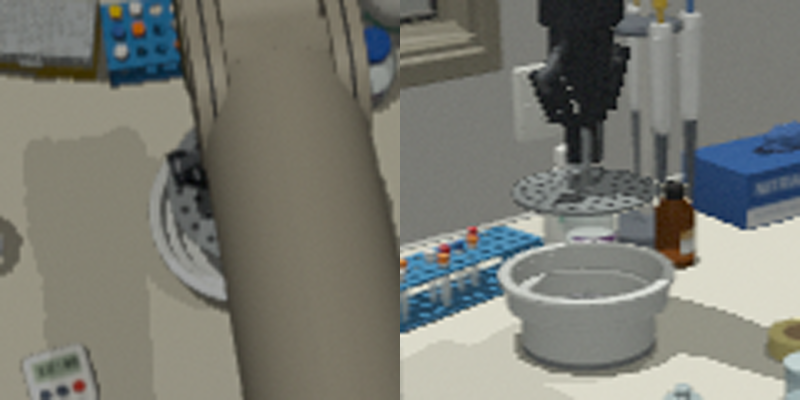

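The plate hangs level at crop (585,190), above the base mouth at (585,280). The fit puts it about 3 mm off, so I'll correct and lower it.

Request:
{"api": "step_arm", "payload": {
  "motion": [
    [[-0.008, -0.008, 0], [0, 0, 0]],
    [[0, 0, 0.04], [0, 0, 0]],
    [[0, 0, 0.07], [0, 0, 0]],
    [[0, 0, 0.07], [0, 0, 0]],
    [[0, 0, 0.04], [0, 0, 0]],
    [[0, 0, 0], [0, 0, 0]],
    [[0, 0, 0], [0, 0, 0]]
  ]
}}

```text
time_s: 17.88
ee_pos: [0.6764, -0.0163, 0.1218]
tool_rot: [[0.939, 0.343, 0.001], [0.343, -0.939, 0.0], [0.001, 0.0, -1.0]]
wrist_force: [-0.4, -0.4, -1.0]
gripper_width: 0.014
finger_force: 58.6
```

```bash
python3 - <<'E'
from h import *
s=readout.observe();p=s["ee_pos"];print(p)
c=imaging.read_camera("scene")
cv2.imwrite("pics/crop6.png",cv2.resize(c[130:190,210:290],(800,600),interpolation=cv2.INTER_CUBIC))
print(fit("plate",p[:2],z=p[2]-.041,cams=("scene",)))
E
```

```text
[ 0.67642296 -0.01629818  0.121761  ]
{('scene',): (array([ 0.6784, -0.0159]), np.float64(0.08))}
```

View pics/crop6.png

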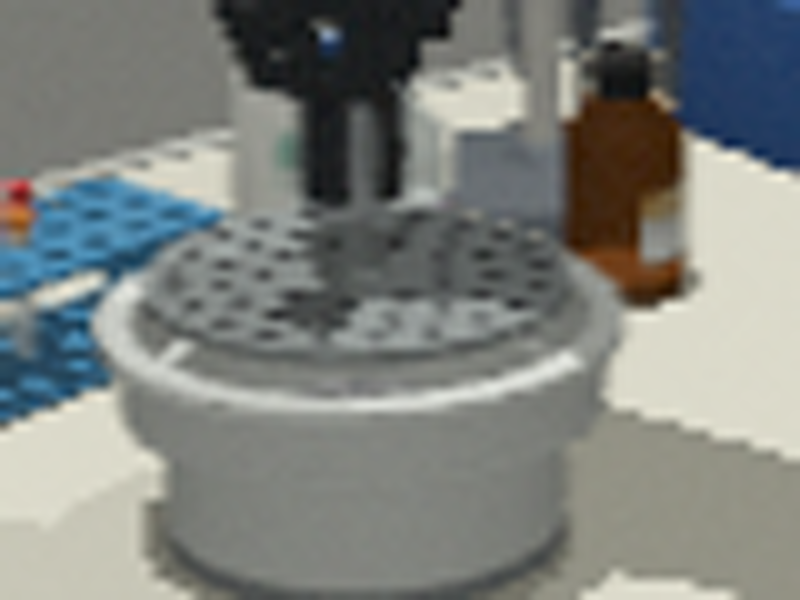

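The plate is just above the flange and centred: the plate spans about 140 to 580 and the flange 95 to 622. Lowering it on.

Request:
{"api": "step_arm", "payload": {
  "motion": [
    [[0, 0.002, 0.03], [0, 0, 0]],
    [[0, 0, 0.03], [0, 0, 0]],
    [[0, 0, 0.02], [0, 0, 0]],
    [[0, 0, 0.01], [0, 0, 0]],
    [[0, 0, 0.006], [0, 0, 0]],
    [[0, 0, 0.004], [0, 0, 0]],
    [[0, 0, 0], [0, 0, 0]],
    [[0, 0, 0], [0, 0, 0]]
  ]
}}

```text
time_s: 18.98
ee_pos: [0.6762, -0.0169, 0.0913]
tool_rot: [[0.939, 0.343, 0.0], [0.343, -0.939, -0.0], [0.0, 0.0, -1.0]]
wrist_force: [0.2, 0.3, -1.4]
gripper_width: 0.0142
finger_force: 58.6
```

Request:
{"api": "step_arm", "payload": {
  "motion": [
    [[0, 0, 0.004], [0, 0, 0]],
    [[0, 0, 0], [0, 0, 0]],
    [[0, 0, 0], [0, 0, 0]]
  ]
}}

```text
time_s: 19.35
ee_pos: [0.6764, -0.0169, 0.0909]
tool_rot: [[0.939, 0.343, 0.001], [0.343, -0.939, -0.0], [0.001, 0.0, -1.0]]
wrist_force: [-3.5, -0.3, 5.7]
gripper_width: 0.0142
finger_force: 59.4
```

Request:
{"api": "step_arm", "payload": {
  "motion": [
    [[0, 0, 0], [0, 0, 0]],
    [[0, 0, 0], [0, 0, 0]],
    [[0, 0, 0], [0, 0, 0]],
    [[0, 0, -0.05], [0, 0, 0]],
    [[0, 0, -0.1], [0, 0, 0]],
    [[0, 0, -0.15], [0, 0, 0]],
    [[0, 0, -0.1], [0, 0, 0]],
    [[0, 0, 0], [0, 0, 0]]
  ],
  "hand": 0
}}

```text
time_s: 20.35
ee_pos: [0.6776, -0.0167, 0.2142]
tool_rot: [[0.939, 0.343, 0.006], [0.343, -0.939, -0.0], [0.006, 0.002, -1.0]]
wrist_force: [-0.1, -0.3, -0.6]
gripper_width: 0.0426
finger_force: 0.0
```

```bash
python3 - <<'E'
from h import *
print(rows([.447,.066,.2]))
E
```

```text
[-0.62794283 -0.52241068  0.04275569]
```

Request:
{"api": "step_arm", "payload": {
  "motion": [
    [[-0.05, -0.042, 0], [0, 0, 0]],
    [[-0.105, -0.087, 0.02], [0, 0, 0]],
    [[-0.105, -0.087, 0.03], [0, 0, 0]],
    [[-0.105, -0.087, 0.03], [0, 0, 0]],
    [[-0.105, -0.087, 0.03], [0, 0, 0]],
    [[-0.105, -0.087, 0.03], [0, 0, 0]],
    [[-0.053, -0.045, 0.03], [0, 0, 0]],
    [[0, 0, 0.02], [0, 0, 0]],
    [[0, 0, 0], [0, 0, 0]],
    [[0, 0, 0], [0, 0, 0]]
  ],
  "hand": -0.3
}}

```text
time_s: 21.6
ee_pos: [0.4463, 0.0654, 0.1531]
tool_rot: [[0.94, 0.342, 0.0], [0.342, -0.94, 0.0], [0.0, -0.0, -1.0]]
wrist_force: [-0.3, -0.1, -0.3]
gripper_width: 0.0555
finger_force: 0.0
```

```bash
python3 - <<'E'
from h import *
t=imaging.read_camera("top");c=imaging.read_camera("scene")
cv2.imwrite("pics/crop7.png",np.hstack([cv2.resize(t[120:280,180:340],(400,400),interpolation=cv2.INTER_CUBIC),cv2.resize(c[130:230,220:320],(400,400),interpolation=cv2.INTER_CUBIC)]))
print(readout.observe()["ee_pos"],fit("tall_bottle",(.447,.066)),fit("plate",(.678,-.017),z=.05)); print(rows([.4467,.0665,.035]))
E
```

```text
[0.44610901 0.0654875  0.15306982] {('scene',): (array([0.4452, 0.0667]), np.float64(0.072))} {('top',): (array([ 0.6799, -0.0192]), np.float64(0.037)), ('scene',): (array([ 0.7178, -0.0451]), np.float64(0.315)), ('top', 'scene'): (array([ 0.6832, -0.0223]), np.float64(0.869))}
[ 0.00415384 -0.00164683  0.39314689]
```

View pics/crop7.png

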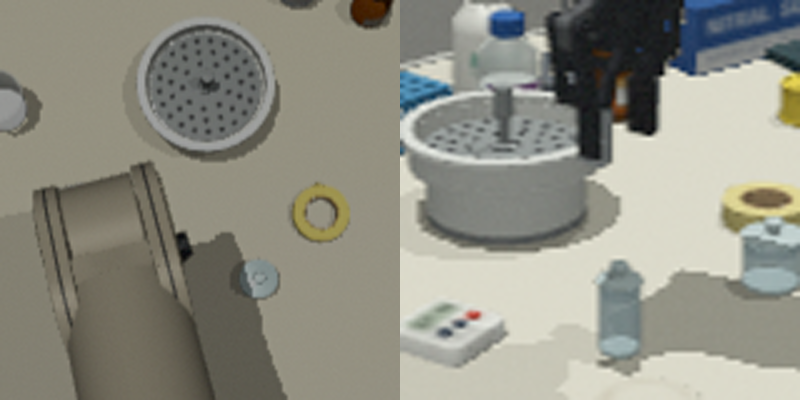

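The plate lies seated and centred in the mouth at crop (207,85). The tall bottle stands under the jaws at (618,312). Descending to grip it.

Request:
{"api": "step_arm", "payload": {
  "motion": [
    [[0.004, -0.002, 0.05], [0, 0, 0]],
    [[0, 0, 0.08], [0, 0, 0]],
    [[0, 0, 0.08], [0, 0, 0]],
    [[0, 0, 0.08], [0, 0, 0]],
    [[0, 0, 0.06], [0, 0, 0]],
    [[0, 0, 0.043], [0, 0, 0]],
    [[0, 0, 0], [0, 0, 0]],
    [[0, 0, 0], [0, 0, 0]]
  ]
}}

```text
time_s: 22.9
ee_pos: [0.4468, 0.0667, 0.0354]
tool_rot: [[0.939, 0.343, 0.001], [0.343, -0.939, 0.0], [0.001, 0.0, -1.0]]
wrist_force: [0.9, -0.2, -0.3]
gripper_width: 0.0557
finger_force: 0.0
```

Request:
{"api": "step_arm", "payload": {
  "motion": [
    [[0, 0, 0], [0, 0, 0]],
    [[0, 0, 0], [0, 0, 0]],
    [[0, 0, 0], [0, 0, 0]],
    [[0, 0, 0], [0, 0, 0]],
    [[0, 0, 0], [0, 0, 0]],
    [[0, 0, -0.05], [0, 0, 0]],
    [[0, 0, -0.1], [0, 0, 0]],
    [[0, 0, -0.1], [0, 0, 0]],
    [[0, 0, -0.12], [0, 0, 0]],
    [[0, 0, -0.1], [0, 0, 0]],
    [[0, 0, -0.05], [0, 0, 0]],
    [[0, 0, 0], [0, 0, 0]]
  ],
  "hand": 0.9,
  "squeeze": 25
}}

```text
time_s: 24.4
ee_pos: [0.4468, 0.0667, 0.1917]
tool_rot: [[0.939, 0.343, 0.002], [0.343, -0.939, -0.0], [0.002, 0.001, -1.0]]
wrist_force: [-0.5, 0.4, -0.5]
gripper_width: 0.0296
finger_force: 24.8
```

```bash
python3 - <<'E'
from h import *
s=readout.observe();print(s["ee_pos"])
b=np.array([.6787,-.0178,s["ee_pos"][2]]); d=np.array([.9395,.3425,0])*.041
print(rows(b+d),(b+d))
E
```

```text
[0.44677704 0.06667708 0.19171961]
[0.76644804 0.52946611 0.00158436] [ 0.7172195  -0.0037575   0.19171961]
```

Request:
{"api": "step_arm", "payload": {
  "motion": [
    [[0.04, 0.028, 0], [0, 0, 0]],
    [[0.09, 0.062, 0], [0, 0, 0]],
    [[0.09, 0.062, 0], [0, 0, 0]],
    [[0.09, 0.062, 0], [0, 0, 0]],
    [[0.09, 0.062, 0], [0, 0, 0]],
    [[0.09, 0.062, 0], [0, 0, 0]],
    [[0.09, 0.062, 0], [0, 0, 0]],
    [[0.09, 0.062, 0], [0, 0, 0]],
    [[0.06, 0.041, 0], [0, 0, 0]],
    [[0.036, 0.026, 0], [0, 0, 0]],
    [[0, 0, 0], [0, 0, 0]],
    [[0, 0, 0], [0, 0, 0]]
  ]
}}

```text
time_s: 25.9
ee_pos: [0.7163, -0.0036, 0.1897]
tool_rot: [[0.939, 0.343, -0.002], [0.343, -0.939, -0.0], [-0.002, -0.001, -1.0]]
wrist_force: [0.2, 0.3, -0.3]
gripper_width: 0.0293
finger_force: 24.8
```

```bash
python3 - <<'E'
from h import *
s=readout.observe();p=s["ee_pos"];print(p,s["finger_force"])
c=imaging.read_camera("scene")
print(rows([.7172,-.0038,.092]), fit("tall_bottle",p[:2],cams=("scene",),z=p[2]-.035))
cv2.imwrite("pics/crop8.png",cv2.resize(c[80:200,190:310],(600,600),interpolation=cv2.INTER_CUBIC))
E
```

```text
[ 0.71625143 -0.00363002  0.18972237] 24.841933250427246
[0.00302118 0.00205074 0.32753942] {('scene',): (array([ 0.7166, -0.0068]), np.float64(0.525))}
```

View pics/crop8.png

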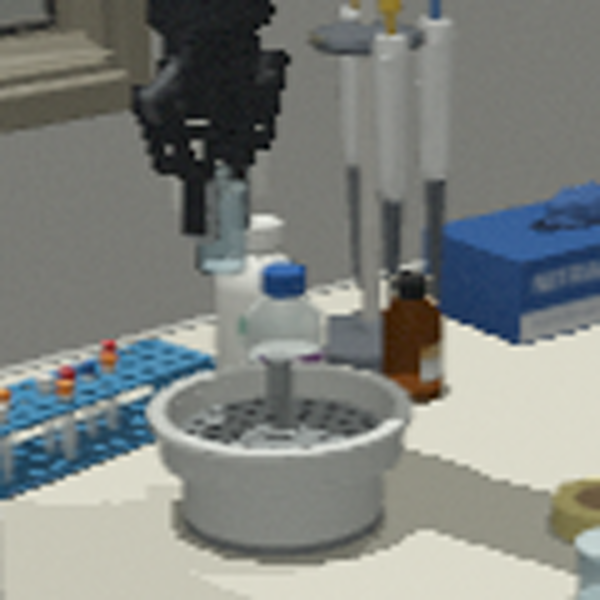

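The bottle hangs upright at crop (222,220), behind the knob at (282,395). Lowering it.

Request:
{"api": "step_arm", "payload": {
  "motion": [
    [[0.002, 0.002, 0.04], [0, 0, 0]],
    [[0, 0, 0.07], [0, 0, 0]],
    [[0, 0, 0.08], [0, 0, 0]],
    [[0, 0, 0.07], [0, 0, 0]],
    [[0, 0, 0.045], [0, 0, 0]],
    [[0, 0, 0.018], [0, 0, 0]],
    [[0, 0, 0], [0, 0, 0]],
    [[0, 0, 0], [0, 0, 0]]
  ]
}}

```text
time_s: 27.0
ee_pos: [0.718, -0.0041, 0.0951]
tool_rot: [[0.939, 0.343, 0.001], [0.343, -0.939, -0.0], [0.001, 0.001, -1.0]]
wrist_force: [-0.0, -0.3, -0.8]
gripper_width: 0.0292
finger_force: 24.8
```

Request:
{"api": "step_arm", "payload": {
  "motion": [
    [[0, 0, 0.003], [0, 0, 0]],
    [[0, 0, 0.002], [0, 0, 0]],
    [[0, 0, 0], [0, 0, 0]],
    [[0, 0, 0], [0, 0, 0]]
  ]
}}

```text
time_s: 27.5
ee_pos: [0.7175, -0.0041, 0.0926]
tool_rot: [[0.939, 0.343, 0.0], [0.343, -0.939, -0.0], [-0.0, 0.0, -1.0]]
wrist_force: [-0.6, -0.4, -0.5]
gripper_width: 0.0289
finger_force: 24.8
```

Request:
{"api": "step_arm", "payload": {
  "motion": [
    [[0, 0, 0.004], [0, 0, 0]],
    [[0, 0, 0.003], [0, 0, 0]],
    [[0, 0, 0], [0, 0, 0]],
    [[0, 0, 0], [0, 0, 0]]
  ]
}}

```text
time_s: 28.0
ee_pos: [0.7175, -0.0041, 0.0908]
tool_rot: [[0.939, 0.343, 0.0], [0.343, -0.939, -0.0], [0.0, 0.0, -1.0]]
wrist_force: [-2.5, 1.0, 4.3]
gripper_width: 0.0293
finger_force: 25.2
```

Contact at the expected height. Releasing gently and rising.

Request:
{"api": "step_arm", "payload": {
  "motion": [
    [[0, 0, 0], [0, 0, 0]],
    [[0, 0, 0], [0, 0, 0]],
    [[0, 0, 0], [0, 0, 0]],
    [[0, 0, 0], [0, 0, 0]],
    [[0, 0, -0.05], [0, 0, 0]],
    [[0, 0, -0.1], [0, 0, 0]],
    [[0, 0, -0.1], [0, 0, 0]],
    [[0, 0, -0.1], [0, 0, 0]],
    [[0, 0, 0], [0, 0, 0]]
  ],
  "hand": -0.05
}}

```text
time_s: 29.12
ee_pos: [0.7189, -0.0038, 0.2]
tool_rot: [[0.939, 0.343, 0.006], [0.343, -0.939, 0.0], [0.006, 0.002, -1.0]]
wrist_force: [-0.2, 0.7, -0.4]
gripper_width: 0.0448
finger_force: 0.0
```

```bash
python3 - <<'E'
from h import *
print(readout.observe()["ee_pos"],rows([.452,-.0825,.15]))
E
```

```text
[ 0.71894035 -0.00383428  0.19995375] [-0.92673161 -0.05880963  0.16106308]
```

Request:
{"api": "step_arm", "payload": {
  "motion": [
    [[-0.06, -0.004, 0], [0, 0, 0]],
    [[-0.13, -0.008, 0], [0, 0, 0]],
    [[-0.15, -0.009, 0.01], [0, 0, 0]],
    [[-0.15, -0.009, 0.03], [0, 0, 0]],
    [[-0.15, -0.009, 0.04], [0, 0, 0]],
    [[-0.15, -0.009, 0.04], [0, 0, 0]],
    [[-0.1, -0.007, 0.03], [0, 0, 0]],
    [[-0.037, -0.004, 0.01], [0, 0, 0]],
    [[0, 0, 0], [0, 0, 0]],
    [[0, 0, 0], [0, 0, 0]]
  ],
  "hand": -0.45
}}

```text
time_s: 30.38
ee_pos: [0.4514, -0.0823, 0.148]
tool_rot: [[0.939, 0.344, 0.001], [0.344, -0.939, 0.0], [0.001, 0.0, -1.0]]
wrist_force: [1.1, -0.2, -0.5]
gripper_width: 0.0621
finger_force: 0.0
```

```bash
python3 - <<'E'
from h import *
t=imaging.read_camera("top");c=imaging.read_camera("scene")
cv2.imwrite("pics/crop9.png",np.hstack([cv2.resize(t[110:270,200:360],(400,400),interpolation=cv2.INTER_CUBIC),cv2.resize(c[120:220,230:330],(400,400),interpolation=cv2.INTER_CUBIC)]))
print(readout.observe()["ee_pos"],fit("low_bottle",(.452,-.082)),fit("tall_bottle",(.717,-.004),z=.055)); print(rows([.452,-.0825,.026]))
E
```

```text
[ 0.45113785 -0.08225739  0.14775519] {('scene',): (array([ 0.452 , -0.0832]), np.float64(0.056))} {('scene',): (array([ 0.7151, -0.0031]), np.float64(0.108))}
[0.00489354 0.00164738 0.40496311]
```

View pics/crop9.png

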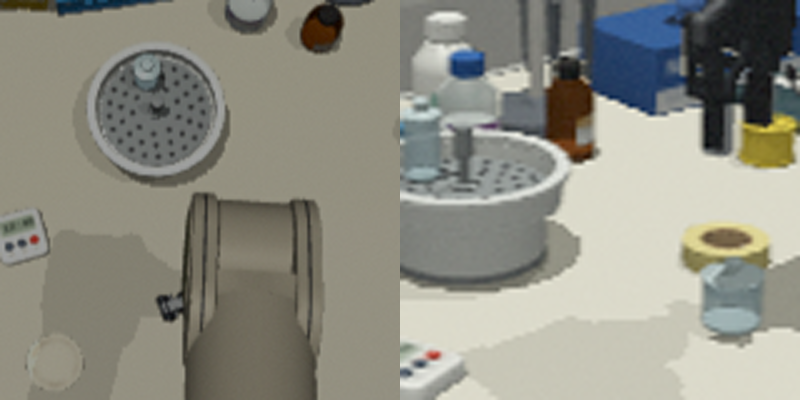

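The tall bottle stands upright on the plate at crop (148,70). The low bottle is under the jaws at (732,297). Descending.

Request:
{"api": "step_arm", "payload": {
  "motion": [
    [[0.005, 0.002, 0.05], [0, 0, 0]],
    [[0, 0, 0.08], [0, 0, 0]],
    [[0, 0, 0.08], [0, 0, 0]],
    [[0, 0, 0.08], [0, 0, 0]],
    [[0, 0, 0.07], [0, 0, 0]],
    [[0, 0, 0.042], [0, 0, 0]],
    [[0, 0, 0], [0, 0, 0]],
    [[0, 0, 0], [0, 0, 0]]
  ]
}}

```text
time_s: 31.68
ee_pos: [0.4522, -0.0829, 0.0274]
tool_rot: [[0.939, 0.343, 0.001], [0.343, -0.939, -0.0], [0.001, 0.0, -1.0]]
wrist_force: [-0.5, 0.1, 0.3]
gripper_width: 0.0619
finger_force: 0.0
```

Request:
{"api": "step_arm", "payload": {
  "motion": [
    [[0, 0, 0], [0, 0, 0]],
    [[0, 0, 0], [0, 0, 0]],
    [[0, 0, 0], [0, 0, 0]],
    [[0, 0, 0], [0, 0, 0]],
    [[0, 0, 0], [0, 0, 0]],
    [[0, 0, -0.05], [0, 0, 0]],
    [[0, 0, -0.1], [0, 0, 0]],
    [[0, 0, -0.12], [0, 0, 0]],
    [[0, 0, -0.12], [0, 0, 0]],
    [[0, 0, -0.1], [0, 0, 0]],
    [[0, 0, -0.05], [0, 0, 0]],
    [[0, 0, 0], [0, 0, 0]]
  ],
  "hand": 0.9,
  "squeeze": 25
}}

```text
time_s: 33.17
ee_pos: [0.4521, -0.0829, 0.1897]
tool_rot: [[0.939, 0.343, 0.002], [0.343, -0.939, -0.001], [0.001, 0.001, -1.0]]
wrist_force: [0.1, 0.5, -2.1]
gripper_width: 0.0432
finger_force: 25.8
```

```bash
python3 - <<'E'
from h import *
s=readout.observe();print(s["ee_pos"])
b=np.array([.6787,-.0178,s["ee_pos"][2]]); d=np.array([.9395,.3425,0])*-.040
print(rows(b+d),(b+d))
E
```

```text
[ 0.45211946 -0.08292554  0.18970008]
[0.6506023  0.0547927  0.00099542] [ 0.64112    -0.0315      0.18970008]
```

Request:
{"api": "step_arm", "payload": {
  "motion": [
    [[0.04, 0.003, 0], [0, 0, 0]],
    [[0.09, 0.008, 0], [0, 0, 0]],
    [[0.11, 0.01, 0], [0, 0, 0]],
    [[0.11, 0.01, 0], [0, 0, 0]],
    [[0.11, 0.009, 0], [0, 0, 0]],
    [[0.1, 0.008, 0], [0, 0, 0]],
    [[0.06, 0.005, 0], [0, 0, 0]],
    [[0.031, 0.002, 0], [0, 0, 0]],
    [[0, 0, 0], [0, 0, 0]],
    [[0, 0, 0], [0, 0, 0]]
  ]
}}

```text
time_s: 34.42
ee_pos: [0.6404, -0.0317, 0.1886]
tool_rot: [[0.94, 0.342, -0.001], [0.342, -0.94, -0.0], [-0.001, 0.0, -1.0]]
wrist_force: [-0.2, -0.0, -0.3]
gripper_width: 0.043
finger_force: 25.8
```

```bash
python3 - <<'E'
from h import *
s=readout.observe();p=s["ee_pos"];print(p,s["finger_force"])
c=imaging.read_camera("scene")
print(rows([.6411,-.0315,.085]), fit("low_bottle",p[:2],cams=("scene",),z=p[2]-.0275))
cv2.imwrite("pics/crop10.png",cv2.resize(c[90:190,190:300],(660,600),interpolation=cv2.INTER_CUBIC))
E
```

```text
[ 0.64038704 -0.03166842  0.18862234] 25.78790992498398
[ 2.52446026e-03 -5.33020453e-05  3.46263163e-01] {('scene',): (array([ 0.6372, -0.0309]), np.float64(0.453))}
```

View pics/crop10.png

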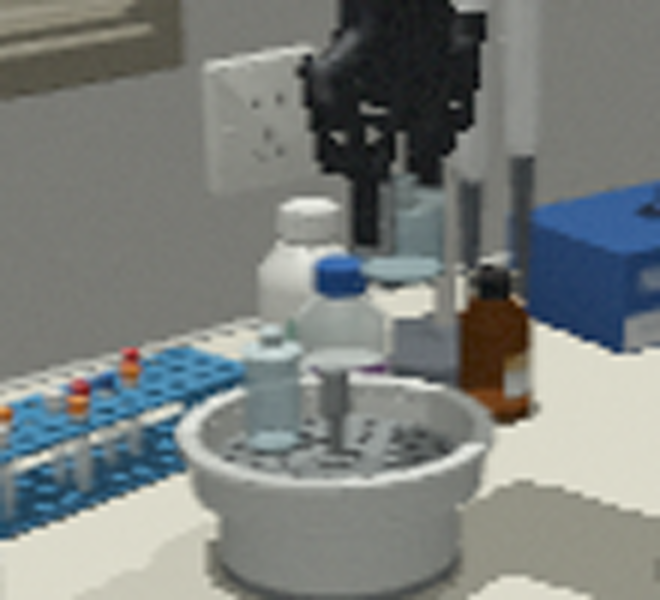

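The low bottle hangs level at crop (405,230), on the far side of the knob from the tall bottle at (272,390). Lowering it.

Request:
{"api": "step_arm", "payload": {
  "motion": [
    [[0.003, 0, 0.04], [0, 0, 0]],
    [[0, 0, 0.08], [0, 0, 0]],
    [[0, 0, 0.09], [0, 0, 0]],
    [[0, 0, 0.07], [0, 0, 0]],
    [[0, 0, 0.04], [0, 0, 0]],
    [[0, 0, 0.016], [0, 0, 0]],
    [[0, 0, 0.006], [0, 0, 0]],
    [[0, 0, 0], [0, 0, 0]],
    [[0, 0, 0], [0, 0, 0]]
  ]
}}

```text
time_s: 35.65
ee_pos: [0.6421, -0.0311, 0.0869]
tool_rot: [[0.939, 0.343, 0.001], [0.343, -0.939, -0.0], [0.001, 0.0, -1.0]]
wrist_force: [0.7, 0.6, -0.9]
gripper_width: 0.0432
finger_force: 25.8
```

Request:
{"api": "step_arm", "payload": {
  "motion": [
    [[0, 0, 0.004], [0, 0, 0]],
    [[0, 0, 0.003], [0, 0, 0]],
    [[0, 0, 0], [0, 0, 0]],
    [[0, 0, 0], [0, 0, 0]]
  ]
}}

```text
time_s: 36.15
ee_pos: [0.6418, -0.0311, 0.0842]
tool_rot: [[0.939, 0.343, 0.0], [0.343, -0.939, -0.0], [0.0, 0.0, -1.0]]
wrist_force: [0.0, -1.3, -1.0]
gripper_width: 0.0426
finger_force: 25.8
```

Request:
{"api": "step_arm", "payload": {
  "motion": [
    [[0, 0, 0.003], [0, 0, 0]],
    [[0, 0, 0.002], [0, 0, 0]],
    [[0, 0, 0], [0, 0, 0]],
    [[0, 0, 0], [0, 0, 0]]
  ]
}}

```text
time_s: 36.65
ee_pos: [0.6417, -0.0311, 0.0829]
tool_rot: [[0.939, 0.343, 0.0], [0.343, -0.939, -0.0], [0.0, 0.0, -1.0]]
wrist_force: [-1.3, -0.6, 2.8]
gripper_width: 0.0432
finger_force: 26.2
```

Request:
{"api": "step_arm", "payload": {
  "motion": [
    [[0, 0, 0], [0, 0, 0]],
    [[0, 0, 0], [0, 0, 0]],
    [[0, 0, 0], [0, 0, 0]],
    [[0, 0, 0], [0, 0, 0]],
    [[0, 0, -0.05], [0, 0, 0]],
    [[0, 0, -0.1], [0, 0, 0]],
    [[0, 0, -0.12], [0, 0, 0]],
    [[0, 0, -0.15], [0, 0, 0]],
    [[0, 0, -0.1], [0, 0, 0]],
    [[0, 0, 0], [0, 0, 0]]
  ],
  "hand": -0.3
}}

```text
time_s: 37.9
ee_pos: [0.643, -0.0308, 0.2429]
tool_rot: [[0.939, 0.343, 0.006], [0.343, -0.939, -0.0], [0.005, 0.002, -1.0]]
wrist_force: [-0.3, -0.9, -0.2]
gripper_width: 0.0558
finger_force: 0.0
```

```bash
python3 - <<'E'
from h import *
print(readout.observe()["ee_pos"],rows([.4715,.3357,.24]))
E
```

```text
[ 0.64299818 -0.03080156  0.24287238] [-0.11828975 -1.34363052  0.00585125]
```

Request:
{"api": "step_arm", "payload": {
  "motion": [
    [[-0.006, -0.06, 0], [0, 0, 0]],
    [[-0.011, -0.122, 0], [0, 0, 0]],
    [[-0.011, -0.122, 0], [0, 0, 0]],
    [[-0.011, -0.122, 0], [0, 0, 0]],
    [[-0.011, -0.122, 0], [0, 0, 0]],
    [[-0.011, -0.122, 0], [0, 0, 0]],
    [[-0.011, -0.122, 0], [0, 0, 0]],
    [[-0.011, -0.122, 0], [0, 0, 0]],
    [[-0.011, -0.122, 0], [0, 0, 0]],
    [[-0.011, -0.122, 0], [0, 0, 0]],
    [[-0.011, -0.122, 0], [0, 0, 0]],
    [[-0.003, -0.063, 0], [0, 0, 0]],
    [[0, 0, 0], [0, 0, 0]],
    [[0, 0, 0], [0, 0, 0]]
  ]
}}

```text
time_s: 39.65
ee_pos: [0.4709, 0.3337, 0.2383]
tool_rot: [[0.94, 0.341, -0.0], [0.341, -0.94, -0.001], [-0.0, 0.001, -1.0]]
wrist_force: [0.5, -0.0, -0.2]
gripper_width: 0.0551
finger_force: 0.0
```

```bash
python3 - <<'E'
from h import *
t=imaging.read_camera("top");c=imaging.read_camera("scene")
cv2.imwrite("pics/crop11.png",np.hstack([cv2.resize(t[115:205,215:305],(400,400),interpolation=cv2.INTER_CUBIC),cv2.resize(c[110:270,130:290],(400,400),interpolation=cv2.INTER_CUBIC)]))
s=readout.observe();print(s["ee_pos"],s["joints"].round(0),fit("lid",(.4715,.336)),fit("base",(.6785,-.017))); print(rows([.4715,.336,.114]))
SH["blob"]=[(12,103),(12,129)]
# black knob of the lid in both views
o=[]
for n,im in(("top",t),("scene",c)):
    u=proj(n,[.4715,.336,.116]); g=im.max(2).astype(int); yy,xx=np.mgrid[:384,:512]
    m=(g<50)&(abs(xx-u[0])<14)&(abs(yy-u[1])<14); v=np.array([xx[m].mean(),yy[m].mean()]) if m.any() else None; print(n,u,v,m.sum())
    if v is not None:o.append((n,v))
if len(o)==2: print(tri(o))
E
```

```text
[0.47101775 0.33367957 0.23850532] [  -9.   17.  -37.   90.   11.   76. -118.] {('top',): (array([0.4833, 0.3191]), np.float64(0.662)), ('scene',): (array([0.4707, 0.3379]), np.float64(0.063)), ('top', 'scene'): (array([0.4728, 0.3348]), np.float64(0.752))} {('top',): (array([ 0.6777, -0.0193]), np.float64(0.035)), ('scene',): (array([ 0.6775, -0.0168]), np.float64(0.039)), ('top', 'scene'): (array([ 0.6784, -0.0181]), np.float64(0.081))}
[ 0.00471607 -0.00340787  0.41559189]
top [133.27375191 219.80696626] [131.9141791  213.67910448] 268
scene [175.89475108 203.75447409] [176.18229167 208.05208333] 192
[0.48546629 0.33773522 0.10220859]
```

View pics/crop11.png

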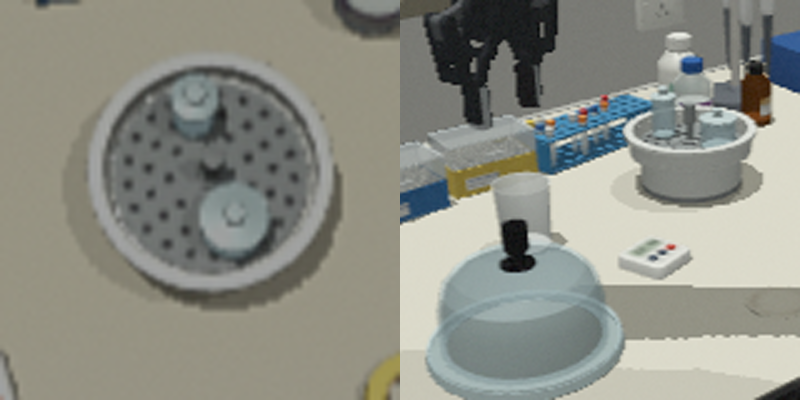

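Both bottles stand upright on the plate, tall at crop (195,100) and low at (233,215), with the knob at (212,165) clear between them. The lid's knob is at (515,240). Gripping it now.

Request:
{"api": "step_arm", "payload": {
  "motion": [
    [[0.005, -0.005, 0.05], [0, 0, 0]],
    [[0, 0, 0.08], [0, 0, 0]],
    [[0, 0, 0.08], [0, 0, 0]],
    [[0, 0, 0.08], [0, 0, 0]],
    [[0, 0, 0.06], [0, 0, 0]],
    [[0, 0, 0.04], [0, 0, 0]],
    [[0, 0, 0.005], [0, 0, 0]],
    [[0, 0, 0], [0, 0, 0]],
    [[0, 0, 0], [0, 0, 0]]
  ]
}}

```text
time_s: 41.08
ee_pos: [0.4714, 0.3374, 0.121]
tool_rot: [[0.939, 0.343, 0.001], [0.343, -0.939, 0.001], [0.001, -0.0, -1.0]]
wrist_force: [-0.3, 0.1, -0.1]
gripper_width: 0.0554
finger_force: 0.0
```

Request:
{"api": "step_arm", "payload": {
  "motion": [
    [[0, 0, 0], [0, 0, 0]],
    [[0, 0, 0], [0, 0, 0]],
    [[0, 0, 0], [0, 0, 0]],
    [[0, 0, 0], [0, 0, 0]],
    [[0, 0, 0], [0, 0, 0]],
    [[0, 0, 0], [0, 0, 0]]
  ],
  "hand": 1,
  "squeeze": 80
}}

```text
time_s: 41.82
ee_pos: [0.4712, 0.3373, 0.1208]
tool_rot: [[0.939, 0.343, 0.001], [0.343, -0.939, 0.0], [0.001, -0.0, -1.0]]
wrist_force: [-1.0, -0.3, 6.2]
gripper_width: 0.0216
finger_force: 78.1
```

Request:
{"api": "step_arm", "payload": {
  "motion": [
    [[0, 0, -0.03], [0, 0, 0]],
    [[0, 0, -0.06], [0, 0, 0]],
    [[0, 0, -0.09], [0, 0, 0]],
    [[0, 0, -0.1], [0, 0, 0]],
    [[0, 0, -0.1], [0, 0, 0]],
    [[0, 0, -0.09], [0, 0, 0]],
    [[0, 0, -0.06], [0, 0, 0]],
    [[0, 0, -0.03], [0, 0, 0]],
    [[0, 0, 0], [0, 0, 0]],
    [[0, 0, 0], [0, 0, 0]]
  ]
}}

```text
time_s: 43.08
ee_pos: [0.4707, 0.3368, 0.2871]
tool_rot: [[0.939, 0.343, -0.001], [0.343, -0.939, -0.001], [-0.002, 0.0, -1.0]]
wrist_force: [0.2, -0.4, -4.9]
gripper_width: 0.0216
finger_force: 78.5
```

```bash
python3 - <<'E'
from h import *
s=readout.observe();p=s["ee_pos"];c=imaging.read_camera("scene");print(p,s["wrist_force"],fit("lid",p[:2],cams=("scene",),z=p[2]-.1208),rows([.678,-.018,p[2]]))
cv2.imwrite("pics/crop12.png",cv2.resize(c[40:240,130:290],(480,600),interpolation=cv2.INTER_CUBIC))
E
```

```text
[0.47073988 0.33681852 0.28712336] [ 0.22257373 -0.38910692 -4.88318045] {('scene',): (array([0.4722, 0.3364]), np.float64(0.071))} [2.43499270e-01 1.34797349e+00 6.55139421e-04]
```

View pics/crop12.png

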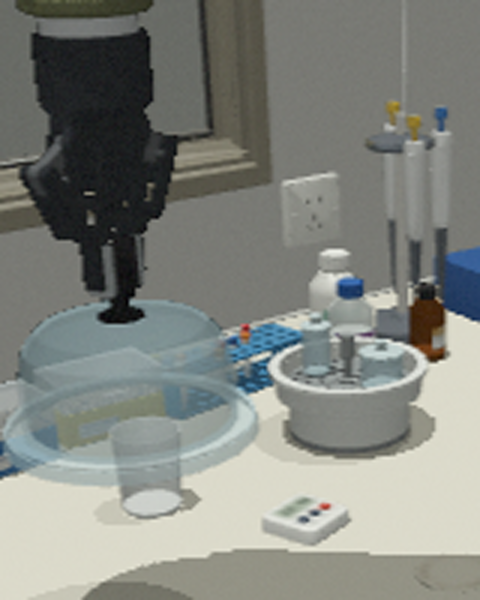

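The lid hangs level at crop (130,385), with its rim well above the bench, and the base and bottles at (345,390) are undisturbed. That was the last picture I may view, so from here I go by the fits and the force. Carrying it over.

Request:
{"api": "step_arm", "payload": {
  "motion": [
    [[0.009, 0.05, 0], [0, 0, 0]],
    [[0.018, 0.1, 0], [0, 0, 0]],
    [[0.02, 0.11, 0], [0, 0, 0]],
    [[0.02, 0.11, 0], [0, 0, 0]],
    [[0.02, 0.11, 0], [0, 0, 0]],
    [[0.02, 0.11, 0], [0, 0, 0]],
    [[0.02, 0.11, 0], [0, 0, 0]],
    [[0.02, 0.11, 0], [0, 0, 0]],
    [[0.02, 0.11, 0], [0, 0, 0]],
    [[0.02, 0.11, 0], [0, 0, 0]],
    [[0.02, 0.11, 0], [0, 0, 0]],
    [[0.018, 0.1, 0], [0, 0, 0]],
    [[0.012, 0.07, 0], [0, 0, 0]],
    [[0.007, 0.038, 0], [0, 0, 0]],
    [[0, 0, 0], [0, 0, 0]],
    [[0, 0, 0], [0, 0, 0]]
  ]
}}

```text
time_s: 45.18
ee_pos: [0.678, -0.0162, 0.2884]
tool_rot: [[0.939, 0.344, -0.0], [0.344, -0.939, 0.001], [0.0, -0.001, -1.0]]
wrist_force: [0.2, 0.7, -2.7]
gripper_width: 0.0214
finger_force: 78.6
```

```bash
python3 - <<'E'
from h import *
s=readout.observe();p=s["ee_pos"];c=imaging.read_camera("scene");print(p,s["tool_rot"].round(4).tolist(),s["finger_force"],fit("lid",p[:2],cams=("scene",),z=p[2]-.1208),fit("base",(.678,-.018),cams=("scene",)),rows([.678,-.018,.1863]))
E
```

```text
[ 0.67804276 -0.01620431  0.28838055] [[0.9388, 0.3443, -0.0], [0.3443, -0.9388, 0.0007], [0.0002, -0.0006, -1.0]] 78.59996438026428 {('scene',): (array([ 0.6791, -0.018 ]), np.float64(0.076))} {('scene',): (array([ 0.6809, -0.0181]), np.float64(0.054))} [-0.00212386  0.00421203  0.34067952]
```

Request:
{"api": "step_arm", "payload": {
  "motion": [
    [[0, 0.001, 0.03], [0, 0, 0]],
    [[0, 0, 0.06], [0, 0, 0]],
    [[0, 0, 0.07], [0, 0, 0]],
    [[0, 0, 0.06], [0, 0, 0]],
    [[0, 0, 0.03], [0, 0, 0]],
    [[0, 0, 0.015], [0, 0, 0]],
    [[0, 0, 0], [0, 0, 0]],
    [[0, 0, 0], [0, 0, 0]]
  ]
}}

```text
time_s: 46.32
ee_pos: [0.6788, -0.0179, 0.2095]
tool_rot: [[0.939, 0.343, 0.001], [0.343, -0.939, -0.0], [0.001, 0.0, -1.0]]
wrist_force: [-0.1, 0.4, -3.3]
gripper_width: 0.0213
finger_force: 78.6
```

```bash
python3 - <<'E'
from h import *
s=readout.observe();p=s["ee_pos"];c=imaging.read_camera("scene");t=imaging.read_camera("top");print(p,fit("lid",p[:2],cams=("scene",),z=p[2]-.1208),fit("base",(.678,-.018),cams=("scene",)))
E
```

```text
[ 0.67880162 -0.01794562  0.20949512] {('scene',): (array([ 0.6809, -0.0198]), np.float64(0.072))} {('scene',): (array([ 0.6764, -0.0145]), np.float64(0.463))}
```

Request:
{"api": "step_arm", "payload": {
  "motion": [
    [[-0.002, -0.004, 0.02], [0, 0, 0]],
    [[0, 0, 0.015], [0, 0, 0]],
    [[0, 0, 0.01], [0, 0, 0]],
    [[0, 0, 0.006], [0, 0, 0]],
    [[0, 0, 0.004], [0, 0, 0]],
    [[0, 0, 0], [0, 0, 0]],
    [[0, 0, 0], [0, 0, 0]]
  ]
}}

```text
time_s: 47.4
ee_pos: [0.6776, -0.0171, 0.1923]
tool_rot: [[0.939, 0.343, 0.0], [0.343, -0.939, -0.0], [0.0, 0.0, -1.0]]
wrist_force: [0.8, 0.4, -2.9]
gripper_width: 0.0217
finger_force: 78.6
```

Request:
{"api": "step_arm", "payload": {
  "motion": [
    [[0, 0, 0.005], [0, 0, 0]],
    [[0, 0, 0.005], [0, 0, 0]],
    [[0, 0, 0], [0, 0, 0]],
    [[0, 0, 0], [0, 0, 0]]
  ]
}}

```text
time_s: 47.9
ee_pos: [0.6775, -0.0171, 0.1892]
tool_rot: [[0.939, 0.343, -0.0], [0.343, -0.939, -0.0], [-0.0, 0.0, -1.0]]
wrist_force: [0.0, -0.3, -3.6]
gripper_width: 0.0215
finger_force: 78.6
```

The lid's rim is now below the flange top with no contact, so the skirt is over it.

Request:
{"api": "step_arm", "payload": {
  "motion": [
    [[0, 0, 0.005], [0, 0, 0]],
    [[0, 0, 0.004], [0, 0, 0]],
    [[0, 0, 0.002], [0, 0, 0]],
    [[0, 0, 0], [0, 0, 0]],
    [[0, 0, 0], [0, 0, 0]]
  ]
}}

```text
time_s: 48.52
ee_pos: [0.6775, -0.0171, 0.1859]
tool_rot: [[0.939, 0.343, 0.0], [0.343, -0.939, -0.0], [0.0, 0.0, -1.0]]
wrist_force: [1.2, 0.5, -4.6]
gripper_width: 0.0213
finger_force: 78.8
```

Request:
{"api": "step_arm", "payload": {
  "motion": [
    [[0, 0, 0.003], [0, 0, 0]],
    [[0, 0, 0.002], [0, 0, 0]],
    [[0, 0, 0], [0, 0, 0]],
    [[0, 0, 0], [0, 0, 0]]
  ]
}}

```text
time_s: 49.02
ee_pos: [0.6775, -0.017, 0.1857]
tool_rot: [[0.939, 0.343, 0.001], [0.343, -0.939, -0.0], [0.001, 0.001, -1.0]]
wrist_force: [-4.7, 0.1, 6.2]
gripper_width: 0.0216
finger_force: 79.6
```

Contact is at the seated height (65 mm). Releasing and withdrawing straight up.

Request:
{"api": "step_arm", "payload": {
  "motion": [
    [[0, 0, 0], [0, 0, 0]],
    [[0, 0, 0], [0, 0, 0]],
    [[0, 0, 0], [0, 0, 0]],
    [[0, 0, 0], [0, 0, 0]],
    [[0, 0, -0.04], [0, 0, 0]],
    [[0, 0, -0.08], [0, 0, 0]],
    [[0, 0, -0.12], [0, 0, 0]],
    [[0, 0, -0.12], [0, 0, 0]],
    [[-0.1, -0.1, 0], [0, 0, 0]],
    [[-0.15, -0.1, 0], [0, 0, 0]],
    [[-0.15, -0.1, 0], [0, 0, 0]],
    [[-0.15, -0.1, 0], [0, 0, 0]],
    [[-0.1, -0.1, 0], [0, 0, 0]],
    [[0, 0, 0], [0, 0, 0]],
    [[0, 0, 0], [0, 0, 0]]
  ],
  "hand": -0.1
}}

```text
time_s: 50.9
ee_pos: [0.4434, 0.0568, 0.2933]
tool_rot: [[0.939, 0.343, 0.002], [0.343, -0.939, -0.001], [0.001, 0.001, -1.0]]
wrist_force: [-0.3, -0.7, -0.0]
gripper_width: 0.0473
finger_force: 0.0
```

```bash
python3 - <<'E'
from h import *
imaging.read_camera("scene");imaging.read_camera("top");s=readout.observe();print(s["ee_pos"],s["wrist_force"])
for z in(.0655,.072): print(z,fit("lid",(.678,-.017),z=z))
for n,z in(("tall_bottle",.055),("low_bottle",.055)):
  for c in("top","scene"): print(n,c,[(round(d["score"],2),ray(c,d["uv"],.08)[:2].round(3)) for d in spotter.silhouettes(c,n) if d["score"]>.2])
# rim ellipse at scene: lid skirt tilt check from mask edges
for d in spotter.silhouettes("scene","lid")[:1]:
  ys,xs=np.nonzero(d["pixels"]); l=ys[xs<=xs.min()+1].mean(); r=ys[xs>=xs.max()-1].mean(); print("rim l/r rows",xs.min(),l,xs.max(),r)
P=[proj("scene",[.678+.0925*np.cos(a),-.017+.0925*np.sin(a),.0695]) for a in DY]; P=np.array(P); print(P[P[:,0].argmin()],P[P[:,0].argmax()],P[:,1].max(), ys.max())
E
```

```text
[0.44356043 0.05664254 0.29259503] [-0.63486841  0.31510554  0.86750395]
0.0655 {('top',): (array([ 0.6777, -0.0211]), np.float64(0.022)), ('scene',): (array([ 0.679 , -0.0183]), np.float64(0.075)), ('top', 'scene'): (array([ 0.6786, -0.0199]), np.float64(0.107))}
0.072 {('top',): (array([ 0.6764, -0.0206]), np.float64(0.024)), ('scene',): (array([ 0.6652, -0.0075]), np.float64(0.072)), ('top', 'scene'): (array([ 0.6765, -0.0193]), np.float64(0.152))}
tall_bottle top []
tall_bottle scene []
low_bottle top []
low_bottle scene []
rim l/r rows 216 162.83333333333334 275 162.125
[215.44928451 162.64225786] [275.46782044 161.56006066] 173.09470849808142 174
```

The lid fits best at its seated height, level and concentric with the base. The gripper is clear, so I'm handing in.

```bash
python3 -c "
from rig import job; print(job.finish_job())"
```

```text
the job is handed in; nothing more can be done
None
```

The desiccator is made up in the order asked (canister in the well, plate on the ledge, both bottles on it, lid seated) and handed in at about 51 s; the bottles were last seen upright just before the lid went on, and the verdict has not come back.

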